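# Shut the lids of the filled pill organizer and slide its tray home

## Task

The weekly pill organizer has just been filled and its seven lids stand ajar. With the fingertips, run lightly along the row from the hinge side of the first lid to the last, so that the lids fold flat one after the other while the tray is still out; then push the tray by its front fully home, flush with the case. Grasp or lift nothing, do not shove or tip the organizer, and leave the vial, the dose cup and the carton where they stand.

Things in the scene. Friction and masses are not known exactly. Their poses are not given: they have to be found in the camera images.
- organizer: Weekly pill organizer's case: white plastic box, 90 (x) x 236 (y) x 46 mm high, open at its front (-x), loose on rubber feet, about 0.95 kg with its tray. Origin: centre of its underside, on the desk. x points from the open front to the closed back, y along its length, z up. Front edge at x = -45 mm; the roof's underside is 43 mm up.
- tray (a joint): How far the white tray stands out of the case's front, in m: 0 = home, front face flush with the case's front edge; about 0.05 at the start. Tray 222 mm long (y), 76 mm deep, from 7 to 34 mm above the desk. It slides along the case's x with 1.5 N of friction, stops hard at 0 and 0.056 and stays where it is left.
- tray_front (a point): Middle of the tray's upright front face (222 mm wide, from 7 to 34 mm above the desk), 18 mm above the desk; it moves with the tray. Pushing it along the case's +x sends the tray home.
- row_start (a point): Start of the row, on the tray: the first lid's edge on its hinge side, at the level of the shut lids' upper faces (36.8 mm above the desk), half-way across their 43 mm depth. The row runs from here along the case's -y. Before it lies the tray's end wall, 34 mm high. At the start the shut lids would lie 3 mm or more in front of the case.
- row_end (a point): End of the row, on the tray: free edge of the seventh lid when shut, same level, 207.5 mm from row_start along the case's -y. The tray ends 7 mm beyond it.
- vial: A small capped glass injection vial, 29 x 30 x 49 mm, standing loose beyond the first lid's end of the organizer. Origin at the centre of its underside. To be left alone.
- dose_cup: A white plastic dose cup, 41 mm across and 32 mm high, standing loose behind the organizer. Origin at the centre of its underside. To be left alone.
- carton: A small carton, 61 x 63 x 42 mm, standing loose behind the organizer. Origin at the centre of its underside. To be left alone.
- lid_1 (a joint): Angle of lid 1 of 7, counted from row_start, in rad: 0 shut, 1.4 wide open. Pale half-clear plate, 27.5 (along the row) x 43 x 2.5 mm, one every 30 mm, on a hinge pin 4 mm in from its edge nearest row_start and 4 mm below; free edge toward row_end. Ajar, it slopes up toward row_end, held by slight friction (0.004 N m). A tip moving toward row_end folds it; the other way catches.
- lid_2 (a joint): Angle of lid 2 of 7, counted from row_start, in rad: 0 shut, 1.4 wide open. As lid 1.
- lid_3 (a joint): Angle of lid 3 of 7, counted from row_start, in rad: 0 shut, 1.4 wide open. As lid 1.
- lid_4 (a joint): Angle of lid 4 of 7, counted from row_start, in rad: 0 shut, 1.4 wide open. As lid 1.
- lid_5 (a joint): Angle of lid 5 of 7, counted from row_start, in rad: 0 shut, 1.4 wide open. As lid 1.
- lid_6 (a joint): Angle of lid 6 of 7, counted from row_start, in rad: 0 shut, 1.4 wide open. As lid 1.
- lid_7 (a joint): Angle of lid 7 of 7, counted from row_start, in rad: 0 shut, 1.4 wide open. As lid 1.

How it is judged (in metres and radians):
On the way, in this order (a step that is already met when the one before it is completed fails the run):
1. the first lid is folded shut while the fourth and seventh are still ajar and the tray is out (value of joint lid_1 below 0.1 rad and value of joint each of lid_4, lid_7 above 0.15 rad and value of joint tray above 0.04 m).
2. the first four lids are shut while the seventh is still ajar and the tray is out (value of joint each of lid_1, lid_2, lid_3, lid_4 below 0.1 rad and value of joint lid_7 above 0.15 rad and value of joint tray above 0.04 m).
3. all seven lids are shut (under 0.1 rad) while the tray is still out (value of joint each of lid_1, lid_2, lid_3, lid_4, lid_5, lid_6, lid_7 below 0.1 rad and value of joint tray above 0.04 m), for 0.1 s.
4. the tray is pushed home with all lids shut (value of joint each of lid_1, lid_2, lid_3, lid_4, lid_5, lid_6, lid_7 below 0.1 rad and value of joint tray below 0.004 m), for 0.2 s.
At the end, for the whole second after the job is handed in: All seven lids shut within 0.1 rad (2.4 mm at the free edge, so that they pass under the case's roof), the tray home within 4 mm, the organizer upright, at rest and within 25 mm of where it stood, the vial, dose cup and carton within 20 mm of where they stood (all of step 4 and distance of organizer from where it was at the start of the episode below 0.025 m and angle between organizer's own z axis and vertical below 0.03 rad and linear speed of organizer below 0.01 m/s and distance of each of vial, dose_cup, carton from where it was at the start of the episode below 0.02 m); the robot touches nothing.
It fails at once if the organizer is lifted, or shoved more than 25 mm (distance of organizer from where it was at the start of the episode above 0.025 m or height (world z) of organizer above 0.01 m).
It fails at once if the organizer is tipped by more than 0.12 rad (angle between organizer's own z axis and vertical above 0.12 rad).
It fails at once if the organizer is pressed or pushed with more than 30 N (contact force between the fingers and organizer above 30 N).
It fails at once if the vial, dose cup or carton is moved more than 20 mm, lifted or knocked over (distance of any of vial, dose_cup, carton from where it was at the start of the episode above 0.02 m or angle between any of vial, dose_cup, carton's own z axis and vertical above 0.3 rad).
It also fails if it takes over 61 s, if anything falls off the work surface, if the arm or the gripper's body presses on something with over 40 N, if the wrist force passes 120 N, or if a joint passes its speed limit or range.

## Robot

A 7-joint arm with a two-finger parallel gripper is mounted at the origin on a cart in front of the work surface, level with it; the furniture and walls round the work are solid. World frame = base frame: x ahead of the robot, y to its left, z up, the work surface at z = 0. Lengths are in m, angles in degrees, forces in N, time in s.
With the tool pointing down it reaches from about 0.35 to 0.9 m from the base axis. Payload 8.1 kg.
Tool frame: the origin (TCP) lies at the very end of the fingers, on their centre line; the grasp point (between the pads) lies 19 mm behind it; z points along the fingers, y is the line along which they close (so a half turn about z gives the same grasp; the last joint's range is limited). The gripper opens to 85 mm and grips with 20 to 120 N. Pads are 22 mm wide; open, the fingers measure 114 mm over their backs; the gripper's body (76 mm by 85 mm) begins 54 mm behind the grasp point. The pads swing forward as they close: fully open they stand 13 mm farther back than shut.
Start: joints at [60.241, 24.895, 1.432, 90.138, -0.665, 64.973, -4.303], TCP at [0.253, -0.572, 0.193] pointing down, gripper open.
Joint ranges: [-149.89, 149.89], [-25.12, 119.58], [-72.63, 75.52], [4.76, 147.25], [-75.54, 255.54], [6.69, 114.76], [-157.13, 157.13]. Speed limits (degrees/s): [127.2, 127.2, 172.46, 172.46, 180, 180, 180].

## Interface

Orientations are given as [roll, pitch, yaw] about the fixed x, y, z axes, in that order (R = Rz(yaw) Ry(pitch) Rx(roll)).
In Python, from bench import sense, imaging, job gives the robot as it stands.
- The arm moves only by the shell command python3 -m jog FILE [OPENING], which reads ROWS from the file FILE. ROWS is a JSON list of rows, 1 to 8 of them, each an object with the fields xyz (a list: dx, dy, dz in m), rot (a list: a rotation vector rx, ry, rz in degrees); a field left out counts as zero; each row is the pose to reach, as a shift and turn from the pose commanded when the command began, along the tool's axes at that moment; what a row does not reach only later rows make up. A row lasts 1/8 s, in which the tool goes at most 0.0625 m and 10.7 degrees, less where a joint would pass 70% of its speed; a pose out of reach is approached as far as the arm can. OPENING is the finger opening in m, set as the command begins (- or left out keeps the last). The fingers move at their own pace and stop on an object; the grip force is fixed at half the most. Time passes only in rows, so rows that do not move let the fingers close. It prints the time, the measured TCP pose, the force, the opening and the grip force at its end. Input that does not fit is refused with a message, and nothing moves.
- sense(): the state, without advancing time (a new reading comes with each control period).
- imaging.get_image(name): name is "side" or "top" or "wrist"; returns a dict with "image" (480x640x3 uint8, blue, green, red), "range_z" (480x640 float32, m along the optical axis (not along the pixel's ray), 0 where there is no reading), "fx", "fy", "cx", "cy" (pixels), "origin" and "orientation" of the camera in the world. Camera axes: x right, y down, z forward; pixel columns grow to the right and rows downward; lengths in m; the calibration is good to about 2 mm. A picture is of the moment at which its call begins.
- job.finish_job(): hands the job in; it is judged then, once.
Trained networks look in the newest picture that a camera, given by its name, has taken for a name from the list of things; names that differ only in an ending like _2 or _b are one class to them, and where a whole thing is asked for, a point or a joint stands for the part that bears it (a point fixed in the world has none). Each returns a list of dicts, best first, with "score" (0 to 1); they miss things now and then, are a little off and sometimes report something else, mostly with a low value. They report only what shows in the picture. A call takes as long as a camera call.
- imaging.search_frame(name, camera): "pixel" ([row, column] in pixels, amid what is visible of it).
- imaging.cut_out(name, camera): "mask" (480x640 bool, what is visible of it) and "pixel" ([row, column] in pixels, amid what is visible of it).
- imaging.spot_point(name, camera): "pixel" ([row, column] in pixels: a listed point, or the origin of a listed thing).
The state is a dict: "t": time; "qpos": joint angles; "qd": joint speeds; "joint_torque": joint torques, N m; "ee_pos": TCP position; "tcp_rot": TCP orientation; "force": force on the tool from outside, world axes, zero at the start; "ft_torque": the same for the moment, N m; "gripper_width": finger opening in m; "grasp_force": force on a finger pad.
Only numpy, scipy, OpenCV 4.12 (cv2) and the standard library are available. Lean on these libraries where they do the work, as an engineer would, in place of code of your own. Each camera call takes 0.05 s, during which the arm holds its last target. There are 200 camera calls.

## Working session

There is one attempt and no reset: what is moved stays moved. The work goes in short steps, Python scripts to look and compute and a shell command to move; the robot and the scene stay as the last step left them, time stands still between calls to the robot, and variables do not carry over. Pictures are saved under pics/ and viewed, at most 10 in all, crops included, and the job is handed in when it is done.

```bash
mkdir -p pics; cat > h.py <<'E'
import numpy as np,cv2
from bench import sense,imaging,job
from scipy.spatial.transform import Rotation as R
def rot(o):
    o=np.array(o,float)
    if o.shape==(3,3): return o
    return R.from_euler('xyz',o,degrees=True).as_matrix() if o.size==3 else R.from_quat(o).as_matrix()
def world(im,px,z=None):
    r,c=px; d=np.array([(c-im['cx'])/im['fx'],(r-im['cy'])/im['fy'],1.0])
    M=rot(im['orientation']);o=np.array(im['origin'])
    if z is None:
        rr,cc=int(round(r)),int(round(c)); p=im['range_z'][rr-1:rr+2,cc-1:cc+2]; p=p[p>0]
        return o+M@(d*np.median(p)) if p.size else None
    w=M@d; return o+w*(z-o[2])/w[2]
E
python3 - <<'E'
from h import *
s=sense();print(s['t'],s['ee_pos'],s['tcp_rot'],s['gripper_width'])
for n in('top','side'):
    im=imaging.get_image(n);cv2.imwrite(f'pics/{n}0.png',im['image']);print(n,im['origin'],im['orientation'],im['fx'])
    for t,z in(('row_start',.0368),('row_end',.0368),('tray_front',.018),('organizer',0),('vial',0),('dose_cup',0),('carton',0)):
        for q in imaging.spot_point(t,n)[:2]: print(t,round(q['score'],2),np.round(q['pixel'],1),np.round(world(im,q['pixel'],z),4))
E
```

```text
0.0 [ 0.25273929 -0.57100666  0.19230856] [-1.79908849e+02  7.43777718e-03  2.38758071e+01] 0.08537750927621383
top [0.53161105 0.13231735 0.88677088] [-174.00092431   -1.05507945  -88.44051982] 447.7035325453266
row_start 0.95 [301.7 287.6] [0.4998 0.1783 0.0368]
row_end 0.81 [279.1 391.8] [ 0.5475 -0.0176  0.0368]
row_end 0.32 [302.2 339.4] [0.5015 0.0809 0.0368]
tray_front 0.64 [300.2 341.1] [0.5047 0.0766 0.018 ]
organizer 0.96 [255.7 334.4] [0.5913 0.0907 0.    ]
vial 0.73 [279.2 238.9] [0.5397 0.2774 0.    ]
dose_cup 0.17 [302.1 285.8] [0.4976 0.1838 0.    ]
carton 0.98 [200.5 352.9] [0.7036 0.0561 0.    ]
side [0.10930161 0.3992075  0.71146861] [-138.31860426   -0.41267769 -120.13419381] 459.7398953493564
row_start 0.9 [304.4 307.8] [0.498  0.1808 0.0368]
row_end 0.98 [241.1 386.5] [ 0.549  -0.0252  0.0368]
tray_front 0.63 [287.9 362. ] [0.4904 0.0703 0.018 ]
organizer 0.88 [263.2 325.1] [0.5861 0.0916 0.    ]
organizer 0.71 [325.1 247.1] [0.5349 0.2836 0.    ]
vial 0.86 [325.7 246.5] [0.5343 0.285  0.    ]
vial 0.22 [302.7 306.6] [0.5235 0.169  0.    ]
dose_cup 0.6 [254.6 271.9] [0.658  0.1728 0.    ]
carton 0.81 [219.6 307.2] [0.7077 0.0633 0.    ]
carton 0.71 [263.3 324.9] [0.5861 0.0921 0.    ]
```

View images.

```bash
python3 - <<'E'
import cv2
a=cv2.imread('pics/top0.png');b=cv2.imread('pics/side0.png')
a=cv2.resize(a[150:350,200:440],None,fx=2.5,fy=2.5);b=cv2.resize(b[180:380,200:440],None,fx=2.5,fy=2.5)
cv2.imwrite('pics/c1.png',a);cv2.imwrite('pics/c2.png',b)
E
```

```text
(no output)
```

View pics/c1.png

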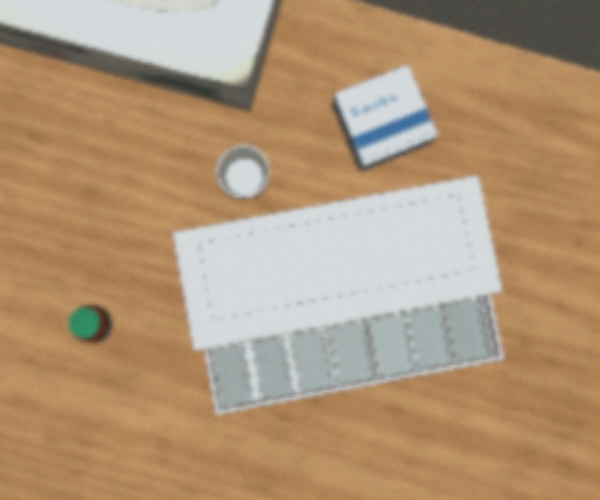

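View pics/c2.png

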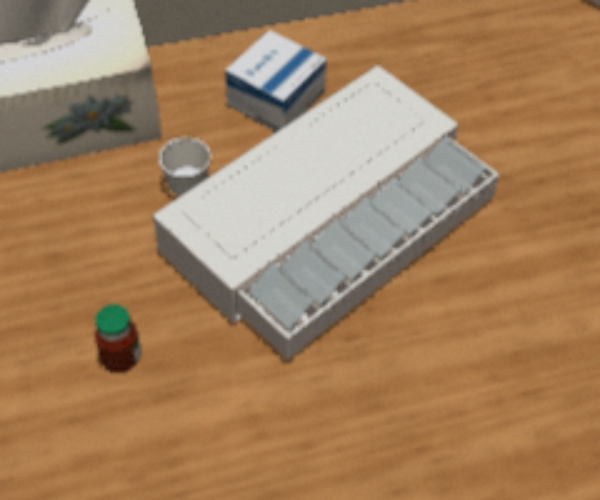

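The top crop shows the case at about 14° yaw. The tray is out toward the robot, with lid 1 on the left next to the vial (88,323). The side crop shows all seven lids sloping up toward the far right end. I'll refine the frame from the corners next.

```bash
python3 - <<'E'
from h import *
im=imaging.get_image('top')
f=lambda c,z:world(im,(150+(c[1]+.5)/2.5-.5,200+(c[0]+.5)/2.5-.5),z)
P=[f(c,.046) for c in((174,232),(477,177),(501,291),(194,349))]
T=[f(c,.034) for c in((216,412),(502,358))]
print(np.round(P,4),np.round(T,4))
for a,b in((P[0],P[1]),(P[3],P[2]),(T[0],T[1])):
    d=a-b;print(np.degrees(np.arctan2(-d[0],d[1])),np.linalg.norm(d))
C=np.mean(P,0);y=np.radians(13.7);X=np.array([np.cos(y),np.sin(y),0]);print(C,'tray out',-(np.mean(T,0)-C)@X-.045, 'yT', [(t-C)@[-X[1],X[0],0] for t in T])
# depth-based heights in case frame
ii=np.argwhere(im['range_z']>0);r=ii[(ii[:,0]>200)&(ii[:,0]<325)&(ii[:,1]>260)&(ii[:,1]<410)]
d=im['range_z'][r[:,0],r[:,1]];v=np.c_[(r[:,1]-im['cx'])/im['fx'],(r[:,0]-im['cy'])/im['fy'],np.ones(len(r))]*d[:,None]
W=v@rot(im['orientation']).T+im['origin'];Q=W-C;x=Q@X;yy=Q@[-X[1],X[0],0]
print('roof',np.median(W[(abs(x)<.03)&(abs(yy)<.1),2]))
for a in np.arange(-.12,.125,.01):
    m=(x>-.085)&(x<-.055)&(abs(yy-a)<.005);print(round(a,3),np.round(np.median(W[m,2]),4),end='; ')
E
```

```text
[[ 0.6096  0.2161  0.046 ]
 [ 0.6583 -0.0123  0.046 ]
 [ 0.5721 -0.0313  0.046 ]
 [ 0.5225  0.1978  0.046 ]] [[ 0.4758  0.1804  0.034 ]
 [ 0.5219 -0.0349  0.034 ]]
12.032864689001316 0.23346311941124487
12.218998524132504 0.2344059981001239
12.08792115951156 0.2201857695327463
[0.59064059 0.09254463 0.046     ] tray out 0.04883992607354333 yT [np.float64(0.11257069155652567), np.float64(-0.1075279298825385)]
roof 0.04668683186447253
-0.12 0.0003; -0.11 0.0322; -0.1 0.0291; -0.09 0.0443; -0.08 0.0385; -0.07 0.0355; -0.06 0.0419; -0.05 0.038; -0.04 0.0397; -0.03 0.0406; -0.02 0.0374; -0.01 0.0373; -0.0 0.0413; 0.01 0.0382; 0.02 0.0353; 0.03 0.0421; 0.04 0.0383; 0.05 0.0286; 0.06 0.0434; 0.07 0.0383; 0.08 0.0116; 0.09 0.0442; 0.1 0.0386; 0.11 0.0329; 0.12 -0.0001;
```

```bash
echo '[{"xyz":[0.033,-0.037,0],"rot":[0,0,1]},{"xyz":[0.066,-0.073,0],"rot":[0,0,3]},{"xyz":[0.1,-0.11,0],"rot":[0,0,4]},{"xyz":[0.133,-0.147,0],"rot":[0,0,6]},{"xyz":[0.166,-0.183,0],"rot":[0,0,8]},{"xyz":[0.2,-0.22,0],"rot":[0,0,10]},{"xyz":[0.233,-0.257,0],"rot":[0,0,11.8]},{"xyz":[0.265,-0.293,0],"rot":[0,0,11.8]}]' > path.dat && python3 -m jog path.dat 0; python3 -c "
from h import *
s=sense();print(s['ee_pos'],s['tcp_rot'],s['force'])
M=rot(s['tcp_rot']);print(M.T@(np.array([.4995,.1788,.1923])-s['ee_pos']))"
```

```text
t: 1.85
ee_pos: [0.3772, -0.1948, 0.1934]
tcp_rot: [180.0, -0.0, 12.1]
force: [0.4, -0.2, -0.1]
gripper_width: 0.0002
grasp_force: 0.0
[ 0.37717911 -0.19478413  0.1934219 ] [ 1.79965176e+02 -3.90880294e-02  1.20529760e+01] [ 0.43590406 -0.15916956 -0.12499346]
[ 0.19763385 -0.33980659  0.00105019]
```

```bash
echo '[{"xyz":[0.028,-0.048,0]},{"xyz":[0.056,-0.096,0.01]},{"xyz":[0.085,-0.145,0.03]},{"xyz":[0.113,-0.193,0.05]},{"xyz":[0.141,-0.242,0.07]},{"xyz":[0.17,-0.29,0.09]},{"xyz":[0.1975,-0.34,0.1]},{"xyz":[0.1975,-0.34,0.13]}]' > path.dat && python3 -m jog path.dat; python3 - <<'E'
from h import *
s=sense();print(s['ee_pos'],s['tcp_rot'],s['force'])
a=imaging.get_image('side')['image'];b=imaging.get_image('top')['image']
cv2.imwrite('pics/d.png',np.hstack([cv2.resize(x[y:y+200,200:400],(400,400)) for x,y in((a,180),(b,170))]))
E
```

```text
t: 2.85
ee_pos: [0.5006, 0.184, 0.0638]
tcp_rot: [-179.8, -0.3, 12.4]
force: [-1.1, -1.2, -1.2]
gripper_width: -0.0
grasp_force: 0.0
[0.50056961 0.1840094  0.0637783 ] [-179.78492485   -0.27402792   12.42204068] [-1.08985824 -1.22190901 -1.18554196]
```

View pics/d.png

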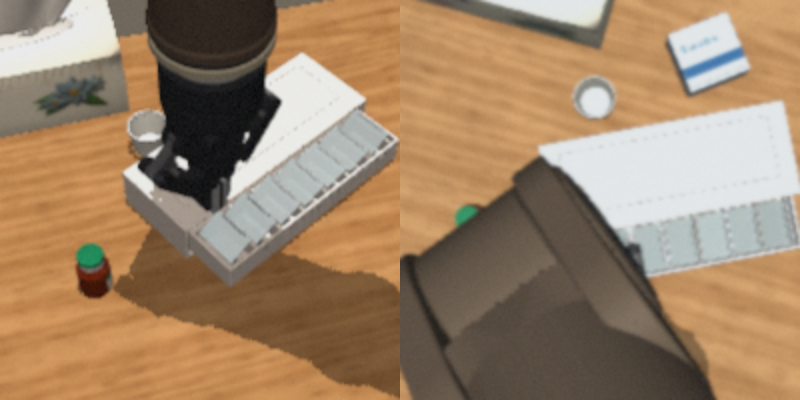

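The side view (left half) shows the fingertips at about (215,200), just above the lid‑1 end. The vial at (92,270) is well clear. Next I'll lower in small steps and watch the force.

```bash
echo '[{},{},{"xyz":[0,0,0.01]},{"xyz":[0,0,0.019]},{"xyz":[0,0,0.019]},{"xyz":[0,0,0.019]}]' > path.dat && python3 -m jog path.dat; python3 -c "
from h import *
s=sense();print(s['ee_pos'],s['tcp_rot'],s['force'])"
```

```text
t: 3.7
ee_pos: [0.4987, 0.1775, 0.044]
tcp_rot: [-180.0, 0.0, 12.1]
force: [-1.0, -0.4, -0.2]
gripper_width: -0.0001
grasp_force: 0.0
[0.49868409 0.17750261 0.04403031] [-1.79999986e+02  1.34341141e-02  1.20818444e+01] [-0.96589207 -0.43725079 -0.21777948]
```

```bash
echo '[{"xyz":[0,0,0.002]},{"xyz":[0,0,0.004]},{"xyz":[0,0,0.005]},{"xyz":[0,0,0.005]}]' > path.dat && python3 -m jog path.dat;  echo '[{"xyz":[0,0,0.001]},{"xyz":[0,0,0.001]}]' > path.dat && python3 -m jog path.dat;echo '[{"xyz":[0,0,0.001]},{"xyz":[0,0,0.001]}]' > path.dat && python3 -m jog path.dat
```

```text
t: 4.2
ee_pos: [0.4987, 0.1774, 0.039]
tcp_rot: [180.0, 0.0, 12.1]
force: [-0.2, 0.0, -0.3]
gripper_width: 0.0004
grasp_force: 0.0
t: 4.45
ee_pos: [0.4987, 0.1774, 0.0381]
tcp_rot: [180.0, 0.0, 12.1]
force: [0.3, 0.7, 0.3]
gripper_width: -0.0002
grasp_force: 0.0
t: 4.7
ee_pos: [0.4987, 0.1774, 0.037]
tcp_rot: [180.0, 0.0, 12.1]
force: [-0.7, -0.0, 0.1]
gripper_width: 0.0002
grasp_force: 0.0
```

```bash
echo '[{"xyz":[0,0,0.0005]},{"xyz":[0,0,0.0005]}]' > path.dat && python3 -m jog path.dat;echo '[{"xyz":[0,0,0.0005]},{"xyz":[0,0,0.0005]}]' > path.dat && python3 -m jog path.dat
```

```text
t: 4.95
ee_pos: [0.4987, 0.1774, 0.0366]
tcp_rot: [180.0, 0.0, 12.1]
force: [-0.0, -0.4, 0.4]
gripper_width: -0.0002
grasp_force: 0.0
t: 5.2
ee_pos: [0.4987, 0.1774, 0.0361]
tcp_rot: [180.0, 0.0, 12.1]
force: [0.1, -0.6, -0.0]
gripper_width: -0.0001
grasp_force: 0.0
```

```bash
echo '[{"xyz":[0,0,-0.0014]},{"xyz":[0,0.003,-0.0014]},{"xyz":[0,0.006,-0.0014]},{"xyz":[0,0.009,-0.0014]},{"xyz":[0,0.012,-0.0014]},{"xyz":[0,0.012,-0.0014]}]' > path.dat && python3 -m jog path.dat; echo '[{"xyz":[0,0,0.0004]},{"xyz":[0,0,0.0004]}]' > path.dat && python3 -m jog path.dat;echo '[{"xyz":[0,0,0.0004]},{"xyz":[0,0,0.0004]}]' > path.dat && python3 -m jog path.dat
```

```text
t: 5.95
ee_pos: [0.5013, 0.1653, 0.0375]
tcp_rot: [180.0, 0.0, 12.0]
force: [-0.7, -0.2, 0.3]
gripper_width: 0.0
grasp_force: 0.0
t: 6.2
ee_pos: [0.5012, 0.1659, 0.037]
tcp_rot: [-180.0, 0.0, 12.1]
force: [-0.8, 1.0, 0.3]
gripper_width: -0.0001
grasp_force: 0.0
t: 6.45
ee_pos: [0.5012, 0.1658, 0.0367]
tcp_rot: [180.0, 0.0, 12.1]
force: [-0.6, 0.1, 0.4]
gripper_width: -0.0001
grasp_force: 0.0
```

```bash
python3 - <<'E'
from h import *
s=sense();print(s['force'])
a=imaging.get_image('side')['image'];b=imaging.get_image('wrist')['image']
cv2.imwrite('pics/e.png',np.hstack([cv2.resize(a[210:330,260:400],None,fx=3,fy=3),cv2.resize(b,(380,360))]))
E
```

```text
[-0.6003807   0.11765246  0.38289281]
```

View pics/e.png

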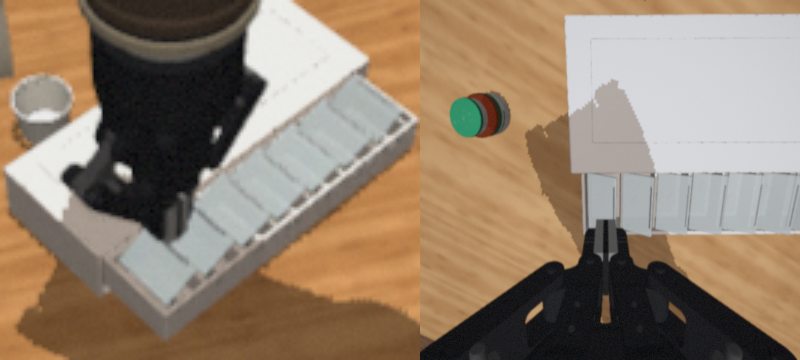

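The wrist half shows the closed fingers at about (605,225) near the lid‑1/lid‑2 boundary. Lid 1 doesn't look pressed yet. I'll project the TCP and measure depth.

```bash
python3 - <<'E'
from h import *
s=sense();e=np.array(s['ee_pos']);M=rot(s['tcp_rot'])
for n in('wrist','side'):
    im=imaging.get_image(n);O=np.array(im['origin']);A=rot(im['orientation']);print(n,O,im['orientation'])
    for d in((0,0),(.011,0),(-.011,0),(0,.008),(0,-.008)):
        p=e+M@[d[0],d[1],0];c=A.T@(p-O);print(d,im['cy']+im['fy']*c[1]/c[2],im['cx']+im['fx']*c[0]/c[2],c[2])
    if n=='wrist':
        print([ (t,q['pixel'],np.round(world(im,q['pixel'],.0368),4)) for t in('row_start','tray_front') for q in imaging.spot_point(t,n)[:1]])
        cv2.imwrite('pics/w.png',cv2.resize(im['image'][200:360,240:480],None,fx=3,fy=3))
        np.savez('w.npz',r=im['range_z'],A=A,O=O,k=[im['fx'],im['fy'],im['cx'],im['cy']])
E
```

```text
wrist [0.57685229 0.18097198 0.21789304] [ 1.62565212e+02  9.07283012e-04 -7.79316304e+01]
(0, 0) 276.4691724928044 310.6508984661505 0.19599510108077978
(0.011, 0) 256.73958253813976 310.61606339034586 0.19269943091239636
(-0.011, 0) 295.54622624982693 310.684581407118 0.1992907712491632
(0, 0.008) 276.4666491912193 325.909662993135 0.19599435543569887
(0, -0.008) 276.4716957751902 295.3922500398171 0.19599584672586068
[('row_start', [270.7, 283.4], array([0.5015, 0.1803, 0.0368])), ('tray_front', [299.8, 462.3], array([0.505 , 0.0837, 0.0368]))]
side [0.10930161 0.3992075  0.71146861] [-138.31860426   -0.41267769 -120.13419381]
(0, 0) 299.4802710082688 314.34994055581035 0.8073093947458448
(0.011, 0) 295.6109433794732 310.16795624133846 0.812687467231562
(-0.011, 0) 303.40149715725204 318.58801699227087 0.8019313222601279
(0, 0.008) 296.94666968217916 317.708349304657 0.8109155742790968
(0, -0.008) 302.0366086406831 310.9613937543464 0.8037032152125928
```

View pics/w.png

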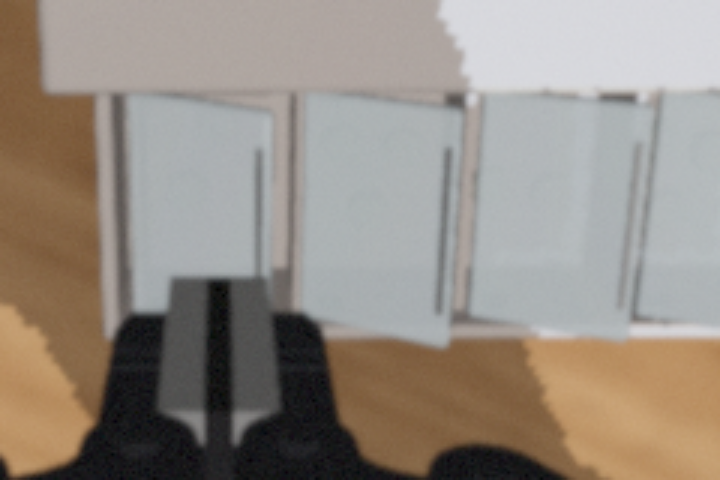

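```bash
python3 - <<'E'
import numpy as np
z=np.load('w.npz');fx,fy,cx,cy=z['k'];r=z['r']
for row in range(270,345,6):
    o=[]
    for col in(285,302,325,338,350):
        d=r[row,col];p=z['O']+z['A']@[(col-cx)/fx*d,(row-cy)/fy*d,d] if d>0 else np.zeros(3);o.append(np.round(p*1e3,0).astype(int).tolist())
    print(row,o)
E
```

```text
270 [[501, 180, 35], [505, 171, 40], [510, 160, 47], [504, 151, 27], [509, 147, 37]]
276 [[498, 179, 34], [502, 170, 41], [507, 160, 47], [501, 150, 28], [506, 146, 37]]
282 [[495, 178, 35], [499, 170, 40], [504, 159, 47], [498, 150, 28], [503, 145, 38]]
288 [[491, 178, 35], [495, 169, 40], [501, 158, 47], [494, 149, 28], [499, 144, 36]]
294 [[488, 177, 36], [512, 171, 81], [514, 162, 81], [490, 148, 28], [496, 143, 37]]
300 [[484, 176, 36], [512, 171, 87], [513, 162, 86], [487, 147, 28], [493, 143, 38]]
306 [[506, 177, 84], [512, 171, 92], [514, 163, 92], [511, 156, 84], [489, 142, 38]]
312 [[506, 177, 89], [512, 171, 96], [513, 163, 95], [510, 157, 88], [484, 140, 34]]
318 [[507, 176, 94], [512, 171, 100], [0, 0, 0], [510, 157, 93], [463, 131, 0]]
324 [[507, 176, 99], [511, 171, 104], [514, 163, 105], [510, 157, 97], [511, 153, 98]]
330 [[507, 176, 102], [512, 171, 109], [513, 163, 109], [510, 158, 102], [511, 153, 102]]
336 [[507, 176, 106], [511, 170, 111], [513, 163, 112], [510, 158, 105], [511, 154, 106]]
342 [[514, 176, 120], [513, 171, 118], [514, 164, 117], [517, 160, 119], [516, 156, 117]]
```

Wrist depth puts the real fingertips at z≈81 mm, while the reported TCP is 37 mm. That explains why I felt no contact. I'll cross-check with the side camera.

```bash
python3 - <<'E'
from h import *
im=imaging.get_image('side');s=sense();print(s['ee_pos'],s['qpos'])
e=np.array(s['ee_pos']);A=rot(im['orientation']);O=np.array(im['origin'])
for z in(.037,.06,.081):
    c=A.T@(np.array([e[0],e[1],z])-O);print(z,im['cy']+im['fy']*c[1]/c[2],im['cx']+im['fx']*c[0]/c[2])
H,Wd=im['range_z'].shape;v,u=np.mgrid[:H,:Wd];d=im['range_z'].astype(float)
W=(np.stack([(u-im['cx'])/im['fx']*d,(v-im['cy'])/im['fy']*d,d],-1))@A.T+O
m=(d>0)&(np.hypot(W[...,0]-e[0],W[...,1]-e[1])<.025)&(W[...,2]>.05)
for r in np.unique(v[m])[-10:]: print(r,u[m&(v==r)].min(),u[m&(v==r)].max(),np.round(np.median(W[m&(v==r)],0),3))
im=imaging.get_image('wrist')
E
```

```text
[0.50124107 0.16575717 0.03670682] [  -8.96146297   28.4948638   -20.37048868  112.10495468   14.41961324
   41.8324847  -115.80237153]
0.037 299.36802722090175 314.3494669239397
0.06 291.8022771638363 314.44932303800726
0.081 284.6012272811463 314.5443656779397
282 310 323 [0.492 0.169 0.101]
283 308 322 [0.492 0.169 0.098]
284 307 322 [0.493 0.171 0.094]
285 308 322 [0.493 0.169 0.091]
286 309 322 [0.492 0.17  0.09 ]
287 310 321 [0.492 0.169 0.087]
288 311 320 [0.492 0.169 0.086]
289 312 318 [0.492 0.169 0.082]
290 315 317 [0.492 0.168 0.079]
293 318 318 [0.502 0.158 0.051]
```

Both cameras agree that the true tip is about 43 mm above the reported z, while x and y match. I'll go back to the row start and lower the true tip toward the lids.

```bash
echo '[{"xyz":[0,-0.006,0]},{"xyz":[0,-0.010,0.01]},{"xyz":[0,-0.010,0.02]},{"xyz":[0,-0.010,0.03]},{"xyz":[0,-0.010,0.036]},{"xyz":[0,-0.010,0.036]},{"xyz":[0,-0.010,0.036]}]' > path.dat && python3 -m jog path.dat; python3 - <<'E'
from h import *
s=sense();e=np.array(s['ee_pos']);print(e,s['force'])
for n in('side','wrist'):
    im=imaging.get_image(n);A=rot(im['orientation']);O=np.array(im['origin'])
    v,u=np.mgrid[:480,:640];d=im['range_z'].astype(float)
    W=(np.stack([(u-im['cx'])/im['fx']*d,(v-im['cy'])/im['fy']*d,d],-1))@A.T+O
    m=(d>0)&(np.hypot(W[...,0]-e[0],W[...,1]-e[1])<.016)&(W[...,2]>.03)
    rows=np.unique(v[m]);rows=rows[-9:] if n=='side' else rows[::3][:16]
    for r in rows: print(n,r,u[m&(v==r)].min(),u[m&(v==r)].max(),np.round(np.median(W[m&(v==r)],0),3))
    if n=='side':a=im['image']
    else:cv2.imwrite('pics/f.png',np.hstack([cv2.resize(a[210:330,260:400],None,fx=3,fy=3),cv2.resize(im['image'][200:360,240:400],(360,360))]))
E
```

```text
t: 7.72
ee_pos: [0.4993, 0.1756, 0.0008]
tcp_rot: [-180.0, -0.0, 12.1]
force: [0.1, -0.1, 0.7]
gripper_width: 0.0003
grasp_force: 0.0
[0.49927731 0.17558398 0.00081036] [ 0.13774525 -0.07430642  0.67851945]
side 303 302 319 [0.491 0.179 0.047]
side 304 303 319 [0.49  0.178 0.039]
side 305 304 318 [0.491 0.177 0.038]
side 306 304 318 [0.491 0.174 0.036]
side 307 305 316 [0.492 0.179 0.036]
side 308 307 316 [0.491 0.178 0.036]
side 309 307 315 [0.49  0.183 0.034]
side 310 309 311 [0.488 0.182 0.034]
side 311 310 310 [0.487 0.183 0.032]
wrist 275 303 315 [0.515 0.179 0.036]
wrist 278 291 325 [0.514 0.178 0.037]
wrist 281 287 330 [0.513 0.177 0.037]
wrist 284 287 334 [0.511 0.176 0.037]
wrist 287 287 337 [0.51  0.175 0.037]
wrist 290 287 341 [0.509 0.174 0.037]
wrist 293 287 342 [0.51  0.176 0.044]
wrist 296 287 344 [0.51  0.176 0.047]
wrist 299 288 345 [0.51  0.175 0.049]
wrist 302 288 346 [0.51  0.175 0.052]
wrist 305 282 347 [0.509 0.176 0.054]
wrist 308 279 347 [0.51  0.177 0.057]
wrist 311 278 346 [0.51  0.177 0.059]
wrist 314 277 347 [0.509 0.177 0.061]
wrist 317 277 348 [0.509 0.177 0.063]
wrist 320 276 348 [0.51  0.177 0.065]
```

View pics/f.png

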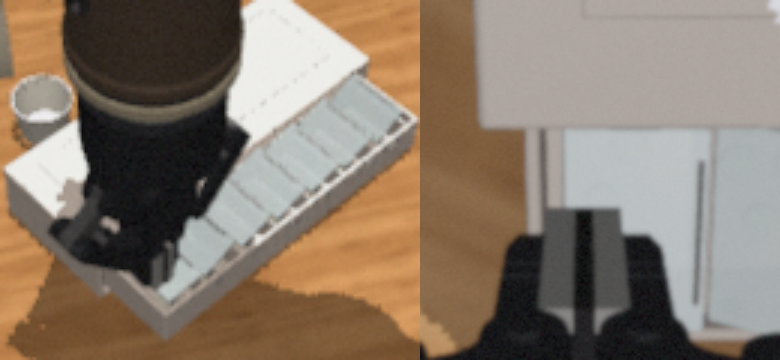

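The side half shows the fingertips at (165,275), right over lid 1 near its hinge end. The wrist half has them at (585,210), with the true tip at z≈44 mm. Next I'll step down until I feel contact.

```bash
echo '[{"xyz":[0,0,0.002]},{"xyz":[0,0,0.004]},{"xyz":[0,0,0.005]},{"xyz":[0,0,0.005]}]' > path.dat && python3 -m jog path.dat|head -5|grep -E 'ee|for'; for i in 1; do :; done; echo '[{"xyz":[0,0,0.0008]},{"xyz":[0,0,0.0008]}]' > path.dat && python3 -m jog path.dat|grep -E 'ee|for'; echo '[{"xyz":[0,0,0.0008]},{"xyz":[0,0,0.0008]}]' > path.dat && python3 -m jog path.dat|grep -E 'ee|for'
```

```text
ee_pos: [0.5003, 0.1755, -0.0031]
force: [-1.5, -2.5, 16.2]
ee_pos: [0.4997, 0.1754, -0.0038]
force: [-4.2, -2.7, 18.0]
grasp_force: 9.4
ee_pos: [0.4989, 0.1753, -0.0046]
force: [-5.7, -3.7, 21.3]
grasp_force: 10.8
```

```bash
echo '[{"xyz":[0,0,-0.003]},{"xyz":[0,0,-0.003]}]' > path.dat && python3 -m jog path.dat|grep -E 'ee|for';  echo '[{"xyz":[0,0,-0.001]},{"xyz":[0,0,-0.001]}]' > path.dat && python3 -m jog path.dat|grep -E 'ee|for'; python3 - <<'E'
from h import *
s=sense();e=np.array(s['ee_pos']);print(e,s['force'],s['tcp_rot'])
a=imaging.get_image('side');im=imaging.get_image('wrist');A=rot(im['orientation']);O=np.array(im['origin'])
v,u=np.mgrid[:480,:640];d=im['range_z'].astype(float)
W=(np.stack([(u-im['cx'])/im['fx']*d,(v-im['cy'])/im['fy']*d,d],-1))@A.T+O
for c in(300,312,325,340): print(c,[np.round(W[r,c]*1000).astype(int).tolist() for r in(265,275,283,287,290,293,297)])
cv2.imwrite('pics/g.png',np.hstack([cv2.resize(a['image'][210:330,260:400],None,fx=3,fy=3),cv2.resize(im['image'][200:360,240:400],(360,360))]))
E
```

```text
ee_pos: [0.5005, 0.1756, -0.0018]
force: [-0.4, -3.0, 9.9]
grasp_force: 5.2
ee_pos: [0.4998, 0.1755, -0.0015]
force: [0.7, -1.1, 6.8]
grasp_force: 3.2
[ 0.49977721  0.17554854 -0.00150819] [ 0.66292425 -1.05082392  6.83702514] [ 1.79999262e+02 -6.83063804e-02  1.20645682e+01]
300 [[516, 184, 28], [512, 183, 28], [508, 182, 28], [506, 182, 28], [505, 181, 28], [510, 182, 42], [510, 182, 46]]
312 [[521, 179, 37], [517, 178, 37], [513, 178, 37], [512, 177, 38], [510, 177, 37], [511, 177, 41], [511, 177, 46]]
325 [[522, 174, 36], [518, 173, 37], [514, 172, 36], [512, 172, 36], [511, 172, 37], [512, 172, 42], [512, 172, 46]]
340 [[523, 168, 37], [519, 167, 37], [516, 166, 37], [514, 166, 38], [513, 166, 37], [511, 165, 37], [509, 165, 37]]
```

View pics/g.png

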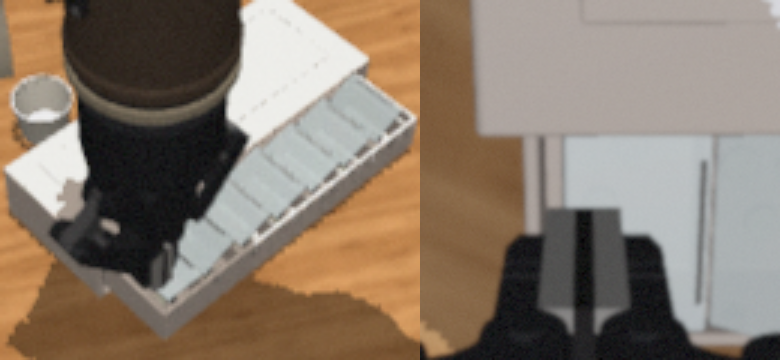

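Lid 1 now lies flat at z≈37 mm (wrist half, around (640,230)). I'll ease off to a light touch and then start the sweep.

```bash
echo '[{"xyz":[0,0,-0.001]},{"xyz":[0,0,-0.001]},{"xyz":[0,0,-0.001]}]' > path.dat && python3 -m jog path.dat|grep -E 'ee|for';  echo '[{"xyz":[0,0,-0.0007]},{"xyz":[0,0,-0.0007]},{"xyz":[0,0,-0.0007]}]' > path.dat && python3 -m jog path.dat|grep -E 'ee|for'
```

```text
ee_pos: [0.4988, 0.1755, -0.0012]
force: [-1.4, -0.2, 0.1]
grasp_force: 0.0
ee_pos: [0.4991, 0.1755, -0.0002]
force: [-0.8, 0.3, -0.2]
grasp_force: 0.0
```

```bash
echo '[{"xyz":[0,0.005,0.0003]},{"xyz":[0,0.01,0.0003]},{"xyz":[0,0.015,0.0003]},{"xyz":[0,0.02,0.0003]},{"xyz":[0,0.025,0.0003]},{"xyz":[0,0.03,0.0003]},{"xyz":[0,0.03,0.0003]}]' > path.dat && python3 -m jog path.dat|grep -E 'ee|for'; python3 - <<'E'
from h import *
s=sense();e=np.array(s['ee_pos']);print(e,s['force'])
for n in('wrist','side'):
    im=imaging.get_image(n);A=rot(im['orientation']);O=np.array(im['origin'])
    v,u=np.mgrid[:480,:640];d=im['range_z'].astype(float)
    W=(np.stack([(u-im['cx'])/im['fx']*d,(v-im['cy'])/im['fy']*d,d],-1))@A.T+O
    y=np.radians(12.1);X=np.array([np.cos(y),np.sin(y),0]);Q=W-[.4995,.1788,0];x=Q@X;t=Q@[X[1],-X[0],0]
    print(n,[(a,round(float(np.median(W[(d>0)&(W[...,2]<.06)&(x>.012)&(x<.018)&(abs(t-a/1e3)<.0015),2]))*1e3,1)) for a in range(5,210,5) if ((d>0)&(W[...,2]<.06)&(x>.012)&(x<.018)&(abs(t-a/1e3)<.0015)).any()])
E
```

```text
ee_pos: [0.5055, 0.1456, -0.0005]
force: [0.3, 0.4, -0.1]
grasp_force: 0.0
[ 0.50553159  0.14555987 -0.00051316] [ 0.29358861  0.4097711  -0.05686857]
wrist [(5, 37.0), (10, 37.1), (15, 37.1), (20, 37.1), (25, 37.1), (30, 35.9), (35, 37.1), (40, 37.7), (45, 38.3), (50, 38.8), (55, 39.4), (60, 35.5), (65, 37.7), (70, 39.6), (75, 41.7), (80, 43.7), (85, 45.1), (90, 35.8), (95, 37.8), (100, 39.4), (105, 41.3), (110, 43.2), (115, 44.3), (120, 36.1), (125, 37.4), (130, 38.7), (135, 40.4), (140, 41.7), (145, 42.8), (150, 36.4), (155, 37.7), (160, 39.8), (165, 41.7)]
side [(5, 37.3), (10, 11.3), (15, 37.0), (20, 37.9), (25, 37.3), (100, 38.5), (105, 41.7), (110, 42.1), (115, 44.2), (120, 37.9), (125, 38.2), (130, 38.9), (135, 41.7), (140, 42.8), (145, 43.9), (155, 37.6), (160, 40.8), (165, 41.7), (170, 44.2), (175, 46.3), (185, 37.7), (190, 41.1), (195, 44.6), (200, 47.1)]
```

Lid 1 is flat, lid 2 is folding, and lids 3–7 are still ajar. I'll keep going.

```bash
echo '[{"xyz":[0,0.007,0]},{"xyz":[0,0.014,0]},{"xyz":[0,0.021,0]},{"xyz":[0,0.028,0]},{"xyz":[0,0.035,0]},{"xyz":[0,0.042,0]},{"xyz":[0,0.049,0]},{"xyz":[0,0.055,0]}]' > path.dat && python3 -m jog path.dat|grep -E 'ee|for'; echo '[{"xyz":[0,0.007,0]},{"xyz":[0,0.014,0]},{"xyz":[0,0.021,0]},{"xyz":[0,0.028,0]},{"xyz":[0,0.033,0]},{"xyz":[0,0.033,0]}]' > path.dat && python3 -m jog path.dat|grep -E 'ee|for'; cat > lids.py <<'E'
from h import *
s=sense();e=np.array(s['ee_pos']);print(e,s['force'])
for n in('wrist','side'):
    im=imaging.get_image(n);A=rot(im['orientation']);O=np.array(im['origin'])
    v,u=np.mgrid[:480,:640];d=im['range_z'].astype(float)
    W=(np.stack([(u-im['cx'])/im['fx']*d,(v-im['cy'])/im['fy']*d,d],-1))@A.T+O
    y=np.radians(12.1);X=np.array([np.cos(y),np.sin(y),0]);Q=W-[.4995,.1788,0];x=Q@X;t=Q@[X[1],-X[0],0]
    for k in range(7):
        o=[]
        for a in(10,24):
            m=(d>0)&(W[...,2]<.06)&(x>.012)&(x<.018)&(abs(t-(30*k+a)/1e3)<.002)
            o.append(round(float(np.median(W[m,2]))*1e3,1) if m.any() else None)
        print(n,k+1,o)
E
python3 lids.py
```

```text
ee_pos: [0.517, 0.0918, -0.0005]
force: [-0.1, 0.4, 0.4]
grasp_force: 0.4
ee_pos: [0.524, 0.0596, -0.0005]
force: [0.4, 0.2, 0.3]
grasp_force: 0.0
[ 5.23956336e-01  5.95637031e-02 -5.10460793e-04] [0.43685238 0.17028296 0.31787104]
wrist 1 [37.1, 36.9]
wrist 2 [37.2, 37.6]
wrist 3 [37.1, 37.6]
wrist 4 [37.2, 37.6]
wrist 5 [37.8, 39.9]
wrist 6 [39.9, 44.9]
wrist 7 [40.8, 47.1]
side 1 [36.5, 37.6]
side 2 [38.0, 38.0]
side 3 [37.4, 38.7]
side 4 [37.9, 38.5]
side 5 [None, None]
side 6 [None, None]
side 7 [None, 48.4]
```

```bash
echo '[{"xyz":[0,0.007,0]},{"xyz":[0,0.014,0]},{"xyz":[0,0.021,0]},{"xyz":[0,0.028,0]},{"xyz":[0,0.035,0]},{"xyz":[0,0.042,0]},{"xyz":[0,0.049,0]},{"xyz":[0,0.055,0]}]' > path.dat && python3 -m jog path.dat|grep -E 'ee|for'; echo '[{"xyz":[0,0.007,0]},{"xyz":[0,0.014,0]},{"xyz":[0,0.021,0]},{"xyz":[0,0.028,0]},{"xyz":[0,0.033,0]},{"xyz":[0,0.033,0]}]' > path.dat && python3 -m jog path.dat|grep -E 'ee|for';python3 lids.py
```

```text
ee_pos: [0.5354, 0.0058, -0.0005]
force: [-0.1, -0.7, -0.0]
grasp_force: 0.1
ee_pos: [0.5423, -0.0265, -0.0005]
force: [-0.6, 0.8, 0.3]
grasp_force: 0.0
[ 5.42279063e-01 -2.64954513e-02 -5.33964145e-04] [-0.58347273  0.82851623  0.26298811]
wrist 1 [None, None]
wrist 2 [None, None]
wrist 3 [None, 37.7]
wrist 4 [37.1, 37.7]
wrist 5 [37.2, 37.7]
wrist 6 [37.1, 37.6]
wrist 7 [37.3, 37.7]
side 1 [24.0, 38.0]
side 2 [38.0, 37.6]
side 3 [38.2, 38.1]
side 4 [37.7, 38.5]
side 5 [37.8, 38.1]
side 6 [38.4, 39.0]
side 7 [38.0, 39.2]
```

All seven lids are shut with the tray out. I'll lift, go in front of the tray's middle and lower.

```bash
echo '[{"xyz":[0,0,-0.015]},{"xyz":[0,0,-0.03]},{"xyz":[-0.028,-0.03,-0.03]},{"xyz":[-0.055,-0.06,-0.03]},{"xyz":[-0.055,-0.105,-0.03]},{"xyz":[-0.055,-0.105,-0.01]},{"xyz":[-0.055,-0.105,0.01]},{"xyz":[-0.055,-0.105,0.025]}]' > path.dat && python3 -m jog path.dat|grep -E 'ee|for'; echo '[{},{}]' > path.dat && python3 -m jog path.dat|grep -E 'ee|for'; python3 lids.py; python3 - <<'E'
from h import *
a=imaging.get_image('side');im=imaging.get_image('wrist')
cv2.imwrite('pics/i.png',np.hstack([cv2.resize(a['image'][200:340,240:410],None,fx=2.5,fy=2.5),cv2.resize(im['image'],(370,350))]))
E
```

```text
ee_pos: [0.4671, 0.0655, -0.0252]
force: [-0.0, -0.2, -0.0]
grasp_force: 0.0
ee_pos: [0.467, 0.0653, -0.0249]
force: [-0.1, -0.6, 0.2]
grasp_force: 0.0
[ 0.4669501   0.06527613 -0.02492751] [-0.07693076 -0.58958416  0.1826098 ]
wrist 1 [37.0, 37.0]
wrist 2 [37.3, 37.7]
wrist 3 [37.2, 37.5]
wrist 4 [37.3, 37.7]
wrist 5 [37.3, 37.8]
wrist 6 [37.0, 37.8]
wrist 7 [37.3, 37.6]
side 1 [36.2, 37.9]
side 2 [38.4, 37.6]
side 3 [38.3, 38.8]
side 4 [37.3, 38.2]
side 5 [37.2, None]
side 6 [None, None]
side 7 [None, None]
```

View pics/i.png

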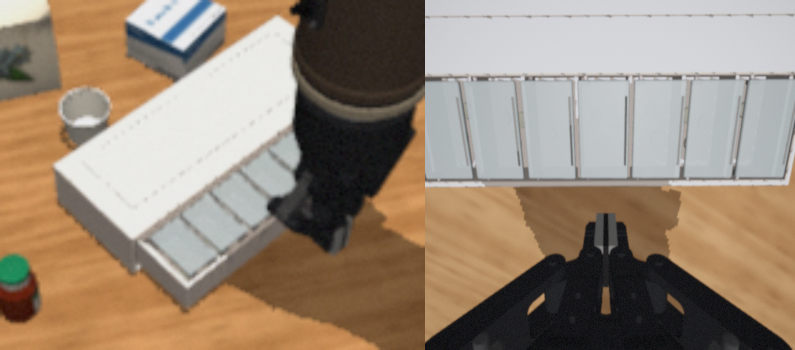

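All seven lids are flat. The fingertips stand at (605,215) in the wrist half, centred about 20 mm in front of the tray face. Now I'll push.

```bash
echo '[{"xyz":[0.008,0,0]},{"xyz":[0.016,0,0]},{"xyz":[0.020,0,0]},{"xyz":[0.024,0,0]},{"xyz":[0.028,0,0]},{"xyz":[0.032,0,0]},{"xyz":[0.036,0,0]},{"xyz":[0.04,0,0]}]' > path.dat && python3 -m jog path.dat|grep -E 'ee|for'; echo '[{"xyz":[0.004,0,0]},{"xyz":[0.008,0,0]},{"xyz":[0.012,0,0]},{"xyz":[0.016,0,0]},{"xyz":[0.019,0,0]},{"xyz":[0.022,0,0]},{"xyz":[0.024,0,0]},{"xyz":[0.024,0,0]}]' > path.dat && python3 -m jog path.dat|grep -E 'ee|for'
```

```text
ee_pos: [0.5056, 0.0737, -0.0256]
force: [-2.0, 0.3, -0.9]
grasp_force: 0.8
ee_pos: [0.5296, 0.0786, -0.0254]
force: [-1.7, -0.3, -0.7]
grasp_force: 0.2
```

```bash
echo '[{"xyz":[0.001,0,0]},{"xyz":[0.002,0,0]},{"xyz":[0.003,0,0]},{"xyz":[0.003,0,0]}]' > path.dat && python3 -m jog path.dat|grep -E 'ee|for'; echo '[{"xyz":[0.001,0,0]},{"xyz":[0.0015,0,0]},{"xyz":[0.0015,0,0]}]' > path.dat && python3 -m jog path.dat|grep -E 'ee|for'
```

```text
ee_pos: [0.5323, 0.0792, -0.0254]
force: [-0.5, -0.1, 2.0]
grasp_force: 0.3
ee_pos: [0.5336, 0.0795, -0.0255]
force: [-0.2, -0.4, 1.7]
grasp_force: 0.5
```

```bash
echo '[{"xyz":[0.001,0,0]},{"xyz":[0.001,0,0]}]' > path.dat && python3 -m jog path.dat|grep -E 'ee|for'
```

```text
ee_pos: [0.5346, 0.0797, -0.0255]
force: [-0.6, -0.4, 0.3]
grasp_force: 0.5
```

```bash
echo '[{"xyz":[0.001,0,0]},{"xyz":[0.001,0,0]}]' > path.dat && python3 -m jog path.dat|grep -E 'ee|for';echo '[{"xyz":[0.001,0,0]},{"xyz":[0.001,0,0]}]' > path.dat && python3 -m jog path.dat|grep -E 'ee|for'; python3 - <<'E'
from h import *
im=imaging.get_image('wrist');cv2.imwrite('pics/j.png',im['image'])
E
```

```text
ee_pos: [0.5356, 0.08, -0.0255]
force: [-1.1, -1.8, 0.8]
grasp_force: 0.5
ee_pos: [0.5361, 0.0801, -0.0256]
force: [-1.5, -1.3, 0.8]
grasp_force: 1.1
```

View pics/j.png

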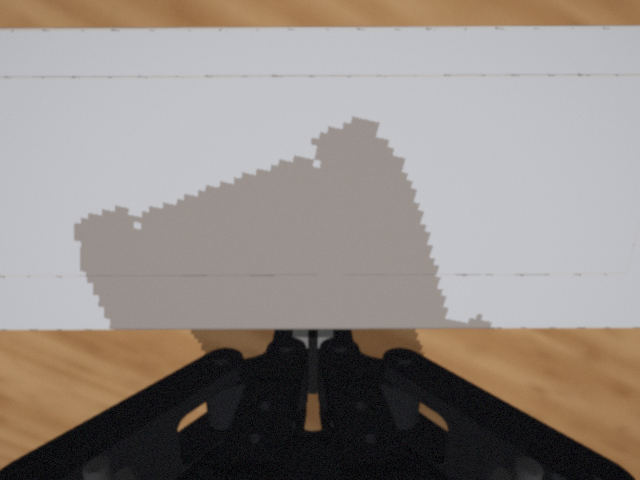

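The tray no longer shows beyond the roof edge (row 328), and the last step moved less than commanded. A firmer press will confirm the stop.

```bash
echo '[{"xyz":[0.001,0,0]},{"xyz":[0.001,0,0]}]' > path.dat && python3 -m jog path.dat|grep -E 'ee|for';echo '[{"xyz":[0.0005,0,0]},{"xyz":[0.0005,0,0]}]' > path.dat && python3 -m jog path.dat|grep -E 'ee|for'
```

```text
ee_pos: [0.5362, 0.0801, -0.0256]
force: [-5.4, -1.9, 5.0]
grasp_force: 3.0
ee_pos: [0.5361, 0.0801, -0.0257]
force: [-8.2, -1.9, 6.4]
grasp_force: 3.9
```

Firm stop: the tip isn't advancing and the force is rising, so the tray is home. I'll retreat along −x, lift clear and check.

```bash
echo '[{"xyz":[-0.003,0,0]},{"xyz":[-0.02,0,0]},{"xyz":[-0.05,0,0]},{"xyz":[-0.08,0,-0.03]},{"xyz":[-0.08,0,-0.08]},{"xyz":[-0.08,0,-0.1]},{"xyz":[-0.08,0,-0.1]}]' > path.dat && python3 -m jog path.dat|grep -E 't:|ee|for'; python3 - <<'E'
from h import *
for n in('side','wrist'):
    im=imaging.get_image(n)
    for t,z in(('tray_front',.018),('organizer',0),('vial',0),('dose_cup',0),('carton',0)):
        for q in imaging.spot_point(t,n)[:1]: print(n,t,round(q['score'],2),np.round(world(im,q['pixel'],z),4))
    if n=='side':a=im['image']
cv2.imwrite('pics/k.png',np.hstack([cv2.resize(a[180:380,200:440],(400,333)),cv2.resize(im['image'],(400,333))]))
E
```

```text
t: 21.35
ee_pos: [0.4617, 0.0642, 0.0762]
tcp_rot: [180.0, -0.3, 12.1]
force: [-0.2, 0.5, -0.5]
grasp_force: 0.0
side tray_front 0.67 [0.6442 0.1735 0.018 ]
side organizer 0.63 [0.5968 0.0907 0.    ]
side vial 0.84 [0.5413 0.283  0.    ]
side dose_cup 0.66 [0.664  0.1649 0.    ]
wrist tray_front 0.91 [0.5472 0.0845 0.018 ]
wrist organizer 0.9 [0.5908 0.0914 0.    ]
```

View pics/k.png

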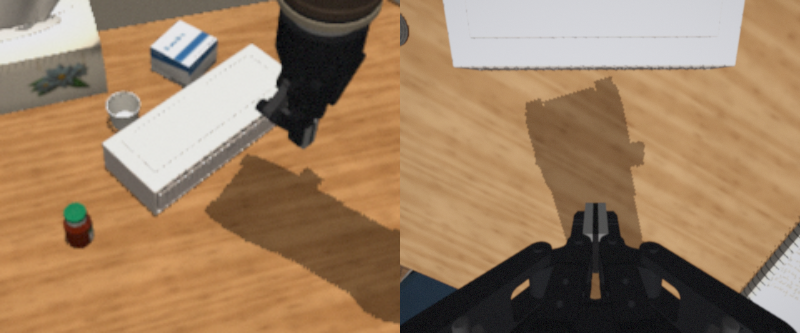

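The tray is flush (front edge at (160,190) in the side half). The organizer is where it stood, the vial, dose cup and carton look undisturbed, and the hand is clear.

```bash
python3 -c "
from bench import job
print(job.finish_job())"
```

```text
the job is handed in; nothing more can be done
None
```

I folded the seven lids flat in order and pushed the tray home flush, with the organizer, vial, dose cup and carton where they stood on camera; the job is handed in (about 21 s of 61 s), and no verdict was printed.

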